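Refit the lower blade bar in the tile press

ROBOT

A 6-joint arm with a two-finger parallel gripper is mounted at the origin on the work surface. World frame = base frame: x ahead of the robot, y to its left, z up, the work surface at z = 0. Lengths are in mm, angles in rad, forces in N, time in s.
With the tool pointing down it reaches from about 275 to 750 mm from the base axis. Payload 10.2 kg.
Tool frame: the origin (TCP) lies at the centre of the arm's flange, where the gripper is bolted on; the fingertips stand 173 mm ahead of it and the grasp point (between the pads) lies 155 mm ahead of it; z points along the fingers, y is the line along which they close (so a half turn about z gives the same grasp; the last joint's range is limited). The gripper opens to 85 mm and grips with 20 to 120 N. Pads are 22 mm wide; open, the fingers measure 114 mm over their backs; the gripper's body (76 mm by 85 mm) begins 54 mm behind the grasp point. The pads swing forward as they close: fully open they stand 13 mm farther back than shut.
Start: joints at [-1.419, 0.313, 1.498, -0, 1.331, -0.223], TCP at [192.183, -488.567, 404.694] pointing down, gripper open.
Joint ranges: [-2.94, 2.94], [-0.97, 2.17], [0.19, 2.56], [-1.23, 4.37], [0.02, 3.11], [-2.88, 2.88]. Speed limits (rad/s): [2.39, 2.39, 3.01, 3.14, 3.14, 3.14].

INTERFACE

Orientations are given as a unit quaternion [w, x, y, z].
In Python, from rig import ctrl gives the robot as it stands.
- The arm moves only by the shell command python3 steer.py 'ROWS' [OPENING] [FORCE]. ROWS is a JSON list of rows, 1 to 8 of them, each of 6 numbers: dx, dy, dz in mm, then a rotation vector rx, ry, rz in rad; each row is the pose to reach, as a shift and turn from the pose commanded when the command began, along the tool's axes at that moment; what a row does not reach only later rows make up. A row lasts 1/10 s, in which the tool goes at most 50 mm and 0.15 rad, less where a joint would pass 70% of its speed; a pose out of reach is approached as far as the arm can. OPENING is the opening from 0.0 (shut) to 1.0 (fully open), set as the command begins (- or left out keeps the last). The fingers move at their own pace and stop on an object; FORCE is the grip in N (left out, the last holds). Time passes only in rows, so rows that do not move let the fingers close. It prints the time, the measured TCP pose, the force, the opening and the grip force at its end.
- ctrl.sense(): the state, without advancing time (a new reading comes with each control period).
- ctrl.capture(name): name is "scene" or "top" or "wrist"; returns the picture (384x512x3 uint8, red, green, blue); there is no depth.
- ctrl.calibration(name): a dict with "fx", "fy", "cx", "cy" (pixels), "distortion" ([k1, k2, p1, p2, k3] as OpenCV has them; the pictures are not rectified), "position" and "attitude" of the camera in the world. Camera axes: x right, y down, z forward; pixel columns grow to the right and rows downward; lengths in mm; the calibration is good to about 2 mm. A picture is of the moment at which its call begins: read the wrist's pose just before it. calibration takes no time and is no camera call; for the wrist camera it gives the pose at the moment of the call.
- ctrl.finish_job(): hands the job in; it is judged then, once.
The state is a dict: "time_s": time; "joints": joint angles; "dq": joint speeds; "tau": joint torques, N m; "eef_pos": TCP position; "ee_rot": TCP orientation; "force": force on the tool from outside, world axes, zero at the start; "wrist_torque": the same for the moment, N m; "grip_width": opening from 0.0 (shut) to 1.0 (fully open); "grip_force": force on a finger pad.
Only numpy, scipy, OpenCV 4.12 (cv2) and the standard library are available. Lean on these libraries where they do the work, as an engineer would, in place of code of your own. Each camera call takes 0.05 s, during which the arm holds its last target. There are 200 camera calls.

TASK

The lower blade bar lies in the wooden storage block with only its blade end sticking out. Take it out, set it down flat on the bench top and let go of it, take it afresh by its plain tail end, and slide it, blade end first and blade side up, into the guide of the blue lever press until it is fully home against the stop; then let go. Do not drop the bar, and leave the other things on the bench where they are.

Things in the scene. Friction and masses are not known exactly. Their poses are not given: they have to be found in the camera images.
- bar: Loose plain aluminium blade bar, 170 mm long, 24 wide, 20 high, about 0.25 kg. Origin: centre of its underside; x along the bar to the blade end, z out of its top. The last 30 mm at +x is 12 mm high with a dark blade ridge across it, its edge level with the bar's top. Starts level, top up, in the block's slot; the front 52 mm stick out and can be gripped; it lifts straight up.
- bar_tip (a point): Middle of the lower edge of the bar's blade end: 85 mm along +x from the bar's origin, on its underside.
- bar_tail (a point): Middle of the lower edge of the bar's tail end: 85 mm along -x from the bar's origin, on its underside. When the bar is home, the last 60 mm of the tail stick out of the guide. The bench top between the block and the press, straight ahead of the robot (x 0.43 to 0.68 m), is clear for laying the bar down.
- block: Wooden storage block, fixed, 60 mm high. Origin: on the bench under the bar slot's open front end; x is the way the blade end sticks out. It fills x -130 to 0, y -34 to 78 mm. Bar slot: at y 0, 32 mm wide (4 mm beside the bar, too little for fingers), floor 30 mm above the bench, back closed. A second slot at y 47 mm holds a small punch.
- press: Blue hand-lever press, fixed. Origin: on the bench under the guide's mouth; x runs level into the guide, z up. Guide: straight steel channel 27 mm wide, floor at 40 mm, roofed over its first 70 mm (roof at 63 to 71 mm). Base plate 250 x 120 x 20 mm (x 0 to 250). Ram above the guide at x 95; arm and column at x 80 to 215, up to 225 mm high.
- press_mouth (a point): Middle of the guide floor's front edge, 40 mm above the bench; axes as the press. Flared lips in front of it (x -12 to 0 mm, 40 to 71 mm above the bench, 45 mm wide over all) open the mouth to about 36 mm; open air in front of them.
- press_stop (a point): Middle of the guide floor at the foot of the fixed stop, 110 mm into the guide from the mouth; axes as the press. With the bar home, bar_tip lies on this point.
- tape: Bystander: roll of paper tape lying flat, 100 mm across, 24 mm high. Origin: centre of underside.
- punch: Bystander: steel punch, 90 mm long, 14 mm thick, lying in the block's second slot. Origin: middle of its underside.
- screwdriver: Bystander: screwdriver lying at the left side of the bench.
- hammer: Bystander: hammer lying at the right side of the bench.
- bowl: Bystander: black bowl, 120 mm across, 60 mm high, at the left. Origin: centre of underside.
- jar: Bystander: jar, 68 mm across, 85 mm high, at the right. Origin: centre of underside.
- brush: Bystander: brush lying near the robot at its left.
- tile0: Bystander: loose tile offcut, 35 x 28 x 9 mm, near the robot at its right.
- tile1: Bystander: loose tile offcut, 35 x 28 x 9 mm, near the robot at its right.
- tile2: Bystander: loose tile offcut, 35 x 28 x 9 mm, near the robot at its right.

How it is judged (in metres and radians):
On the way:
1. the bar lies flat on the bench top, out of the block, let go (distance of bar from where it was at the start of the episode above 0.05 m and height (world z) of bar below 0.01 m and angle between bar's own z axis and vertical below 0.1 rad and contact force between the fingers and bar below 0.05 N and linear speed of bar below 0.02 m/s), for 0.2 s.
At the end, for the whole second after the job is handed in: The bar lies in the press's guide, blade end first and blade side up: its tip within 3 mm of the stop lengthways, within 4 mm sideways, no more than 5 mm off the guide's floor, in line with the guide and level within 0.06 rad, at rest (x of bar_tip in the frame of press_stop between -0.003 and 0.003 m and y of bar_tip in the frame of press_stop between -0.004 and 0.004 m and z of bar_tip in the frame of press_stop between -0.003 and 0.005 m and angle between the x axis of bar and the x axis of press, either way round below 0.06 rad and angle between bar's own z axis and vertical below 0.06 rad and linear speed of bar below 0.01 m/s); the robot touches nothing.
It fails at once if the bar is dropped (it falls freely, faster than 0.6 m/s, out of the fingers) (linear speed of bar above 0.6 m/s and contact force between the fingers and bar below 0.05 N).
It fails at once if a bystander (tape, punch, screwdriver, hammer, bowl, jar, brush, tile) is moved by more than 30 mm (distance of any of tape, punch, screwdriver, hammer, bowl, jar, brush, tile0, tile1, tile2 from where it was at the start of the episode above 0.03 m).
It also fails if it takes over 61 s, if anything falls off the work surface, if the arm or the gripper's body presses on something with over 40 N, if the wrist force passes 120 N, or if a joint passes its speed limit or range.

## Working session

There is one attempt and no reset: what is moved stays moved. The work goes in short steps, Python scripts to look and compute and a shell command to move; the robot and the scene stay as the last step left them, time stands still between calls to the robot, and variables do not carry over. Pictures are saved under pics/ and viewed, at most 10 in all, crops included, and the job is handed in when it is done.

```bash
ls; mkdir -p pics
python3 - <<'E'
from rig import ctrl
import cv2
for n in ("scene","top"):
    cv2.imwrite(f"pics/{n}0.png",ctrl.capture(n)[:,:,::-1]); print(n,ctrl.calibration(n))
print(ctrl.sense())
E
```

```text
pics
rig.py
steer.py
scene {'fx': 387.92566546838805, 'fy': 387.92566546838805, 'cx': 255.80565456641796, 'cy': 188.8063289987258, 'distortion': array([-0.10917238,  0.        ,  0.        ,  0.        ,  0.        ]), 'position': array([ 886.75089397, -604.91401878, 1170.43902853]), 'attitude': array([-0.26711293,  0.92796633,  0.2493774 , -0.07307591])}
top {'fx': 452.45957686778155, 'fy': 452.45957686778155, 'cx': 255.93085409789242, 'cy': 191.17403585681447, 'distortion': array([-0.03508248,  0.        ,  0.        ,  0.        ,  0.        ]), 'position': array([ 403.12626308,   -2.62402509, 1385.37970586]), 'attitude': array([-0.03265462,  0.71242433, -0.70037622,  0.02929833])}
{'time_s': 0.1, 'joints': array([-1.41942758e+00,  3.13396463e-01,  1.49832761e+00, -2.40495092e-05,
        1.33098425e+00, -2.23386307e-01]), 'dq': array([ 5.45890292e-05, -2.24777324e-03, -3.37355233e-03, -5.07048566e-05,
       -2.54577752e-03, -1.09876389e-03]), 'tau': array([ 1.95163644e-03, -4.12900507e+01, -2.60142678e+01, -2.61324876e-04,
        3.05982423e-03, -1.00144106e-06]), 'eef_pos': array([ 192.16309712, -488.54084344,  404.20356402]), 'ee_rot': array([-5.57895829e-04,  9.82495449e-01,  1.86285752e-01,  8.41121709e-06]), 'force': array([-0.3327258 , -0.16795737, -0.48350746]), 'wrist_torque': array([ 0.04765022, -0.02274889, -0.0290464 ]), 'grip_force': 0.0, 'grip_width': 0.9989363013695065}
```
View pics/top0.png

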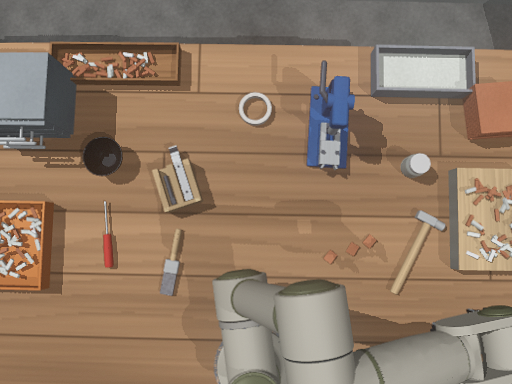

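View pics/scene0.png

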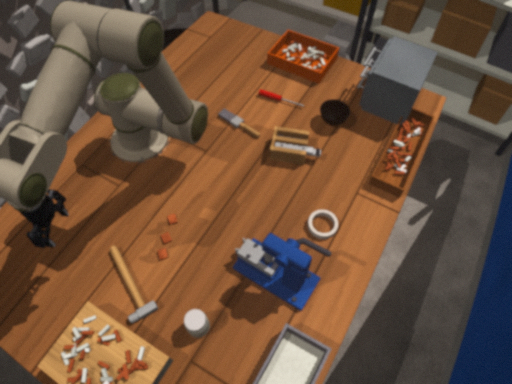

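The top view shows the block at about (176,183), with the bar pointing up-left to (175,148). The press is at (328,125), its mouth near (330,165) and facing the robot. Next I enlarge both areas.

Create h.py:
```python
import numpy as np, cv2
from rig import ctrl
from scipy.spatial.transform import Rotation as R
def rot(q): return R.from_quat(np.roll(q,-1)).as_matrix()
def ray(c,px):
    K=np.array([[c['fx'],0,c['cx']],[0,c['fy'],c['cy']],[0,0,1]])
    u=cv2.undistortPoints(np.float64(px).reshape(-1,1,2),K,c['distortion']).reshape(-1,2)
    return np.c_[u,np.ones(len(u))]@rot(c['attitude']).T
def plane(c,px,z):
    d=ray(c,px); return c['position']+d*((z-c['position'][2])/d[:,2:])
def proj(c,P):
    K=np.array([[c['fx'],0,c['cx']],[0,c['fy'],c['cy']],[0,0,1]])
    p=(np.float64(P).reshape(-1,3)-c['position'])@rot(c['attitude'])
    return cv2.projectPoints(p,np.zeros(3),np.zeros(3),K,c['distortion'])[0].reshape(-1,2)
def crop(im,x,y,w,h,s): return cv2.resize(im[y:y+h,x:x+w],None,fx=s,fy=s,interpolation=cv2.INTER_CUBIC)
def go(xyz,q=None,s=None):
    """tool-axes shift to world target"""
    s=s or ctrl.sense(); M=rot(s['ee_rot']); return M.T@(np.array(xyz)-s['eef_pos'])
```

Run:
```python
from h import *
im=cv2.imread("pics/top0.png")
a=crop(im,145,135,65,85,6);b=crop(im,300,95,60,85,6)
cv2.imwrite("pics/crops.png",np.hstack([a,b]))
c=ctrl.calibration("top")
print(plane(c,[(176,150),(186,198),(330,165),(330,140)],50))
```

```text
[[ 640.05875053  246.06587593   50.        ]
 [ 496.60643769  211.57467947   50.        ]
 [ 602.39524244 -214.55054016   50.        ]
 [ 677.97202925 -214.40599203   50.        ]]
```

View pics/crops.png

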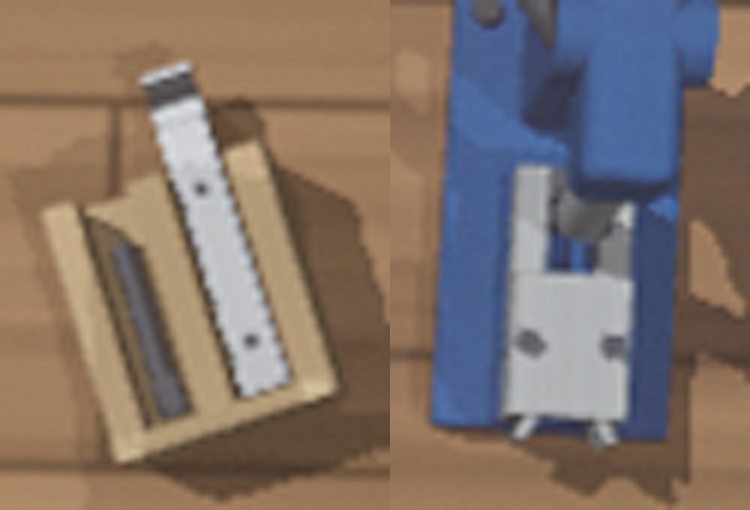

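The bar's top runs from tail (189,200) to tip (172,146). The press roof has its front edge at y≈164 and its back edge at y≈140.

Run:
```python
from h import *
c=ctrl.calibration("top")
f=lambda L,o:[((u+.5)/6-.5+o[0],(v+.5)/6-.5+o[1]) for u,v in L]
B=f([(240,397),(290,380),(155,114),(203,98)],(145,135))
P=plane(c,B,50);print(P)
A=(P[0]+P[1])/2;Bm=(P[2]+P[3])/2;d=Bm-A;print("bar tail",A,"len(140-144)",np.linalg.norm(d),"yaw",np.arctan2(d[1],d[0]))
Q=plane(c,f([(505-390,415),(627-390,418),(515-390,272),(632-390,276)],(300,95)),71);print(Q)
F=(Q[0]+Q[1])/2;G=(Q[2]+Q[3])/2;d=G-F;print("mouth",F,"len70",np.linalg.norm(d),"yaw",np.arctan2(d[1],d[0]))
E_=plane(c,f([(432-390,425),(667-390,438)],(300,95)),20);print(E_,E_.mean(0)); d=E_[0]-E_[1];print(np.linalg.norm(d),np.arctan2(-d[0],d[1]))
w=ctrl.calibration("wrist");s=ctrl.sense()
M=rot(s['ee_rot']);print("cam in tool",M.T@(w['position']-s['eef_pos']),M.T@rot(w['attitude']),w['fx'])
print(go([620,240,420]))
```

```text
[[488.37193088 215.52994085  50.        ]
 [497.2049413  191.04832351  50.        ]
 [628.95320862 262.44949906  50.        ]
 [637.3942288  238.72060192  50.        ]]
bar tail [492.78843609 203.28913218  50.        ] len(140-144) 148.13821743975285 yaw 0.32495785827322426
[[ 602.39123529 -178.18703721   71.        ]
 [ 601.94515138 -237.88865066   71.        ]
 [ 673.39985985 -182.80270532   71.        ]
 [ 672.42651394 -240.34694795   71.        ]]
mouth [ 602.16819334 -208.03784393   71.        ] len70 70.83335626544974 yaw -0.049954631371564806
[[ 604.3630887  -147.95619999   20.        ]
 [ 599.7666153  -267.35675278   20.        ]] [ 602.064852   -207.65647639   20.        ]
119.48899353509616 -0.03847724912216432
cam in tool [73.95260917 -0.2158589  31.11314332] [[ 1.36145752e-03 -9.55908392e-01 -2.93661866e-01]
 [ 9.99998768e-01  1.07189875e-03  1.14696142e-03]
 [-7.81614263e-04 -2.93663066e-01  9.55908674e-01]] 298.1482105800823
[ 664.82875672 -521.38383345  -15.07732994]
```

Sizes check out: the bar reads 148 mm on the upper part (about 140–144 expected plus blur), the roof 71 mm (70) and the base 119.5 mm (120). I move above the bar for a closer look.

```bash
python3 steer.py '[[664,-522,0,0,0,0.05],[664,-522,0,0,0,0.05],[664,-522,0,0,0,0.05],[664,-522,0,0,0,0.05],[664,-522,0,0,0,0.05],[664,-522,0,0,0,0.05],[664,-522,0,0,0,0.05],[664,-522,0,0,0,0.05]]' 1.0; python3 -c "
from h import *
print(go([619,246,360]))"
```

```text
time_s: 0.9
eef_pos: [394.8, -141.4, 404.7]
ee_rot: [0.0, 0.987, 0.162, 0.0]
force: [0.3, 0.0, 0.3]
grip_width: 1.001
grip_force: 0.0
[ 336.00760042 -295.73798909   44.69264367]
```

```bash
python3 steer.py '[[336,-296,45,0,0,0],[336,-296,45,0,0,0],[336,-296,45,0,0,0],[336,-296,45,0,0,0],[336,-296,45,0,0,0],[336,-296,45,0,0,0],[336,-296,45,0,0,0],[336,-296,45,0,0,0]]' >/dev/null;  python3 -c "
from h import *
print(go([619,246,360]),ctrl.sense()['eef_pos'])"
```

```text
[ 37.33336575 -32.44265869   4.05330767] [593.9845785  203.33428016 364.0743886 ]
```

```bash
python3 steer.py '[[37,-32,4,0,0,0],[37,-32,4,0,0,0],[37,-32,4,0,0,0]]';  python3 - <<'E'
from h import *
c=ctrl.calibration("wrist");im=ctrl.capture("wrist")[:,:,::-1].copy()
cv2.imwrite("pics/w1.png",im)
import pickle;pickle.dump(c,open("w1.pkl","wb"))
y=.325;u=np.array([np.cos(y),np.sin(y),0]);t=np.array([492.8,203.3,50])
print(proj(c,[t,t+140*u]))
E
```

```text
time_s: 2.0
eef_pos: [618.3, 243.9, 359.4]
ee_rot: [0.0, 0.987, 0.162, -0.001]
force: [0.0, -0.7, 0.2]
grip_width: 0.999
grip_force: 0.0
[[253.92026949 290.72494245]
 [254.00121198 166.51897939]]
```

View pics/w1.png

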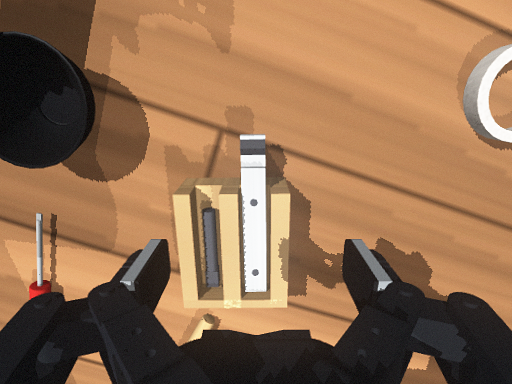

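The bar is seen straight on: its tail is at about (256,291), the ridge spans y 140–155, and the white body is 20–25 px wide. I refine this with a white mask.

Run:
```python
from h import *
import pickle
c=pickle.load(open("w1.pkl","rb"));im=cv2.imread("pics/w1.png")
m=((im.min(2)>200)).astype(np.uint8);m[:, :225]=0;m[:,285:]=0;m[:130]=0;m[300:]=0
L=[];
for v in range(175,286,5):
    x=np.where(m[v])[0]; L.append((x.min()-.5,v,x.max()+.5))
L=np.array(L)
P=plane(c,L[:,:2],50);Q=plane(c,L[:,[2,1]],50);C=(P+Q)/2
print("width",np.linalg.norm(P-Q,axis=1).round(1))
k=np.polyfit(C[:,0],C[:,1],1);print("yaw",np.arctan(k[0]))
ys,xs=np.where(m);print("rows",ys.min(),ys.max(),np.where(m[:,254])[0][[0,-1]])
for v in (134.5,ys.max()+.5): p=plane(c,[(254.5,v)],42 if v<140 else 50)[0];print(v,p[:2],"y on line",np.polyval(k,p[0]))
```

```text
width [23.2 23.3 23.4 22.5 23.6 22.8 22.9 22.  21.1 21.2 23.4 22.5 21.6 21.7
 21.9 23.  22.1 22.2 21.3 21.4 21.6 21.7 22.9]
yaw 0.3489045486072915
rows 135 291 [135 291]
134.5 [653.502007   257.01022522] y on line 259.39797060452
291.5 [492.04632399 202.37177869] y on line 200.66239923596288
```

```bash
python3 -c "
from h import *
print(go([618.7,246.1,196]),ctrl.sense()['eef_pos'])"
```

```text
[  1.728603    -2.74486077 164.28864716] [618.09350607 243.02246688 360.29072667]
```

```bash
python3 steer.py '[[1.5,-2.5,50,0,0,-0.02],[1.5,-2.5,100,0,0,-0.02],[1.5,-2.5,140,0,0,-0.02],[1.5,-2.5,164,0,0,-0.02],[1.5,-2.5,164,0,0,-0.02],[1.5,-2.5,164,0,0,-0.02]]'; python3 steer.py '[[0,0,0,0,0,0],[0,0,0,0,0,0],[0,0,0,0,0,0],[0,0,0,0,0,0],[0,0,0,0,0,0],[0,0,0,0,0,0],[0,0,0,0,0,0],[0,0,0,0,0,0]]' 0.0 100
```

```text
time_s: 2.65
eef_pos: [619.2, 245.4, 198.5]
ee_rot: [0.0, 0.985, 0.171, 0.001]
force: [-0.5, -0.0, 0.0]
grip_width: 1.002
grip_force: 0.0
time_s: 3.45
eef_pos: [618.9, 246.3, 197.5]
ee_rot: [-0.0, 0.985, 0.172, 0.0]
force: [-3.0, 0.5, 5.6]
grip_width: 0.263
grip_force: 97.7
```

```bash
python3 steer.py '[[0,0,-5,0,0,0],[0,0,-15,0,0,0],[0,0,-30,0,0,0],[0,0,-45,0,0,0],[0,0,-60,0,0,0],[0,0,-75,0,0,0],[0,0,-75,0,0,0],[0,0,-75,0,0,0]]'
python3 - <<'E'
from h import *
im=ctrl.capture("wrist")[:,:,::-1];im2=ctrl.capture("scene")[:,:,::-1]
cv2.imwrite("pics/w2.png",np.hstack([im[130:384,130:380],crop(im2,255,90,80,84,3)[:254,:]]))
y=.345
# lay: bar centre target (560,0)
print(ctrl.sense()['eef_pos'],ctrl.sense()['force'])
E
```

```text
time_s: 4.25
eef_pos: [618.8, 246.2, 271.8]
ee_rot: [-0.0, 0.985, 0.172, 0.0]
force: [0.2, -0.0, -2.6]
grip_width: 0.26
grip_force: 98.1Traceback (most recent call last):
  File "<stdin>", line 3, in <module>
    return _nx.concatenate(arrs, 1, dtype=dtype, casting=casting)
           ~~~~~~~~~~~~~~~^^^^^^^^^^^^^^^^^^^^^^^^^^^^^^^^^^^^^^^
ValueError: all the input array dimensions except for the concatenation axis must match exactly, but along dimension 0, the array at index 0 has size 254 and the array at index 1 has size 252
```

Lifted: the force reads the bar's weight, 2.6 N. The fingertips reach about 5 mm below the bar's underside, which won't work on the bench, so I set it back in the slot and regrip higher.

```bash
python3 steer.py '[[0,0,20,0,0,0],[0,0,40,0,0,0],[0,0,60,0,0,0],[0,0,70,0,0,0],[0,0,74,0,0,0],[0,0,75,0,0,0],[0,0,75,0,0,0]]'; python3 steer.py '[[0,0,0,0,0,0],[0,0,0,0,0,0],[0,0,0,0,0,0],[0,0,-9,0,0,0],[0,0,-9,0,0,0],[0,0,-9,0,0,0]]' 0.5;python3 steer.py '[[0,0,0,0,0,0],[0,0,0,0,0,0],[0,0,0,0,0,0],[0,0,0,0,0,0],[0,0,0,0,0,0],[0,0,0,0,0,0],[0,0,0,0,0,0]]' 0.0 110
```

```text
time_s: 5.05
eef_pos: [619.0, 246.3, 197.5]
ee_rot: [0.0, 0.985, 0.172, 0.0]
force: [-2.6, -0.4, 2.3]
grip_width: 0.263
grip_force: 98.8
time_s: 5.65
eef_pos: [618.9, 246.2, 206.2]
ee_rot: [-0.0, 0.985, 0.172, 0.0]
force: [-0.4, 0.8, 0.3]
grip_width: 0.499
grip_force: 0.0
time_s: 6.35
eef_pos: [618.9, 246.3, 206.0]
ee_rot: [-0.0, 0.985, 0.172, 0.0]
force: [-0.9, -0.1, 5.9]
grip_width: 0.247
grip_force: 108.2
```

```bash
python3 steer.py '[[0,0,-5,0,0,0],[0,0,-15,0,0,0],[0,0,-30,0,0,0],[0,0,-45,0,0,0],[0,0,-60,0,0,0],[0,0,-75,0,0,0],[0,0,-75,0,0,0],[0,0,-75,0,0,0]]'
python3 - <<'E'
from h import *
im=ctrl.capture("wrist")[:,:,::-1];im2=ctrl.capture("scene")[:,:,::-1]
cv2.imwrite("pics/w2.png",np.hstack([im[130:382,130:380],crop(im2,255,90,80,84,3)]))
print(ctrl.sense()['eef_pos'],ctrl.sense()['force'],go([608,-2,281]))
E
```

```text
time_s: 7.15
eef_pos: [618.8, 246.2, 280.8]
ee_rot: [0.0, 0.985, 0.172, 0.0]
force: [-0.2, -0.5, -2.5]
grip_width: 0.251
grip_force: 108.0
[618.71001963 246.17599024 279.80178749] [ 0.04666801 -0.21325609 -3.4683926 ] [-93.96650347 229.94899492  -1.10377915]
```

View pics/w2.png

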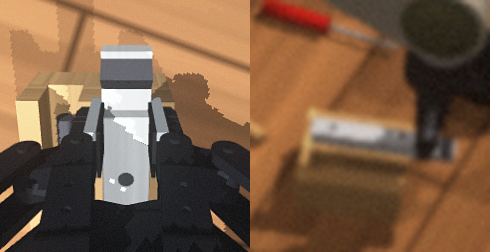

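The bar is held between the pads, apparently level, and clear of the block. I carry it to the clear bench area and turn it to the press's heading.

```bash
python3 steer.py '[[-15,37,0,0,0,0],[-31,77,0,0,0,0.1],[-47,115,0,0,0,0.2],[-63,154,0,0,0,0.3],[-80,195,0,0,0,0.385],[-94,230,0,0,0,0.385],[-94,230,0,0,0,0.385],[-94,230,0,0,0,0.385]]' ;python3 steer.py '[[0,0,30,0,0,0],[0,0,60,0,0,0],[0,0,80,0,0,0],[0,0,92,0,0,0],[0,0,97,0,0,0],[0,0,100,0,0,0],[0,0,100,0,0,0]]'
```

```text
time_s: 8.05
eef_pos: [608.1, -2.5, 280.1]
ee_rot: [-0.0, 1.0, -0.021, -0.001]
force: [0.0, 1.5, -2.9]
grip_width: 0.253
grip_force: 108.4
time_s: 8.75
eef_pos: [608.3, -1.8, 181.2]
ee_rot: [0.0, 1.0, -0.02, 0.0]
force: [-0.0, 0.1, -3.6]
grip_width: 0.251
grip_force: 108.4
```

```bash
python3 steer.py '[[0,0,2,0,0,0],[0,0,3,0,0,0],[0,0,4,0,0,0],[0,0,4,0,0,0]]';python3 steer.py '[[0,0,0.7,0,0,0],[0,0,1.2,0,0,0],[0,0,1.2,0,0,0]]'
```

```text
time_s: 9.15
eef_pos: [608.1, -2.1, 176.7]
ee_rot: [-0.0, 1.0, -0.02, -0.0]
force: [0.0, 0.6, -3.8]
grip_width: 0.25
grip_force: 108.4
time_s: 9.45
eef_pos: [608.2, -2.0, 176.0]
ee_rot: [0.0, 1.0, -0.02, 0.0]
force: [-2.6, 0.1, 4.5]
grip_width: 0.254
grip_force: 109.4
```

Contact with the bench is confirmed (the force went from −3.8 to +4.5 N). I open, rise and look.

```bash
python3 steer.py '[[0,0,0,0,0,0],[0,0,0,0,0,0],[0,0,0,0,0,0],[0,0,0,0,0,0]]' 0.6; python3 steer.py '[[0,0,-20,0,0,0],[0,0,-50,0,0,0],[-50,0,-90,0,0,0],[-90,0,-130,0,0,0],[-110,0,-150,0,0,0],[-110,0,-150,0,0,0],[-110,0,-150,0,0,0]]'
python3 - <<'E'
from h import *
import pickle
c=ctrl.calibration("wrist");im=ctrl.capture("wrist")[:,:,::-1].copy()
cv2.imwrite("pics/w3.png",im);pickle.dump(c,open("w3.pkl","wb"))
u=np.array([np.cos(-.04),np.sin(-.04),0]);b=np.array([560,0,20])
print(proj(c,[b-85*u,b+85*u]))
E
```

```text
time_s: 9.85
eef_pos: [608.2, -2.0, 175.5]
ee_rot: [-0.0, 1.0, -0.02, 0.0]
force: [0.1, 0.3, -0.9]
grip_width: 0.601
grip_force: 0.0
time_s: 10.55
eef_pos: [498.1, 2.4, 326.2]
ee_rot: [0.0, 1.0, -0.02, 0.001]
force: [-0.4, 0.2, 0.1]
grip_width: 0.6
grip_force: 0.0
[[255.0061251  199.75423299]
 [255.06096448   4.81396379]]
```

View pics/w3.png

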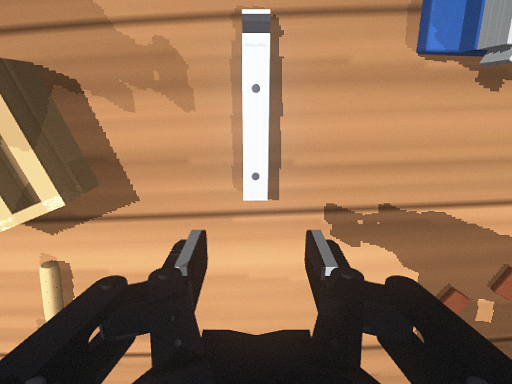

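The bar lies flat with its tail at (255,200) and its tip at (256,9), very close to the prediction. I measure it, then look at the press mouth from the wrist camera.

```bash
cat > bar.py <<'E'
from h import *
def bar(c,im,z,u0,u1,v0,v1,vt):
    m=((im.min(2)>200)).astype(np.uint8);m[:, :u0]=0;m[:,u1:]=0
    L=[(np.where(m[v])[0][0]-.5,v,np.where(m[v])[0][-1]+.5) for v in range(v0,v1,5)]
    L=np.array(L);P=plane(c,L[:,:2],z);Q=plane(c,L[:,[2,1]],z);C=(P+Q)/2
    k=np.polyfit(C[:,0],C[:,1],1);m[vt:]=0;e=np.where(m.sum(1)>10)[0].max()+.5
    p=plane(c,[((u0+u1)/2,e)],z)[0];print("width",np.linalg.norm(P-Q,axis=1).mean(),"yaw",np.arctan(k[0]),"tail",p[0],np.polyval(k,p[0]),e)
E
python3 - <<'E'
from bar import *
import pickle
c=pickle.load(open("w3.pkl","rb"));bar(c,cv2.imread("pics/w3.png"),20,228,285,50,190,215)
print(go([520,-208,330]))
E
python3 steer.py '[[28,208,-30,0,0,0],[28,208,-30,0,0,0],[28,208,-30,0,0,0],[28,208,-30,0,0,0],[28,208,-30,0,0,0],[28,208,-30,0,0,0]]';python3 - <<'E'
from h import *
import pickle
c=ctrl.calibration("wrist");im=ctrl.capture("wrist")[:,:,::-1].copy()
cv2.imwrite("pics/w4.png",im);pickle.dump(c,open("w4.pkl","wb"))
cv2.imwrite("pics/w4c.png",crop(im,130,0,250,190,3))
u=np.array([np.cos(-.042),np.sin(-.042),0]);n=np.array([-u[1],u[0],0]);b=np.array([602.,-208,0])
z=np.array([0,0,1.])
print(proj(c,[b+40*z,b+71*z+30*n,b+71*z-30*n,b+71*z+70*u,b+20*z+60*n,b+20*z-60*n]).round(1).tolist())
E
```

```text
width 23.620951358827455 yaw -0.04159913781809129 tail 474.23749855972005 3.4540226077920124 200.5
[ 29.96115853 209.2715035   -4.88423016]
time_s: 11.2
eef_pos: [518.3, -208.3, 353.7]
ee_rot: [-0.001, 1.0, -0.021, -0.001]
force: [0.6, 0.9, -0.5]
grip_width: 0.6
grip_force: 0.0
[[251.5, 83.7], [213.4, 82.4], [288.4, 82.4], [250.6, -16.3], [189.6, 84.7], [313.9, 84.7]]
```

View pics/w4c.png

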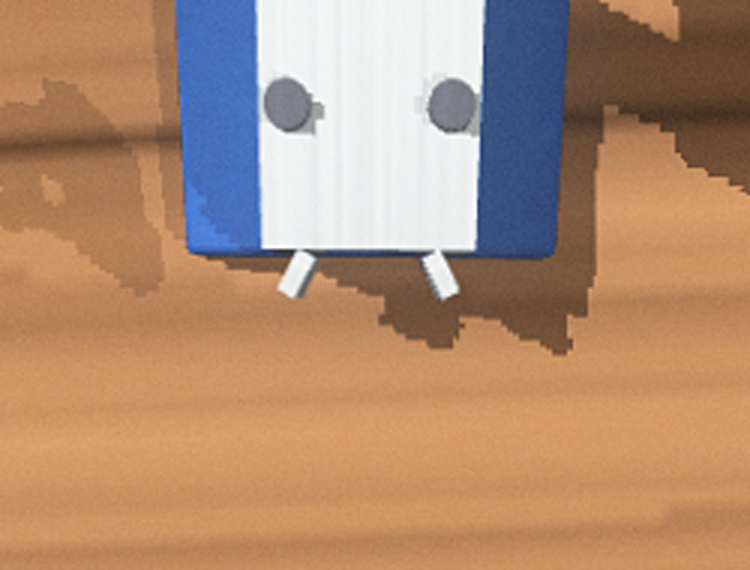

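The roof's front corners are at crop (261,249) and (477,250). The lips' outer tips are at (279,296) and (459,293), and the base's front corners at (187,252) and (556,257).

Run:
```python
from h import *
import pickle
c=pickle.load(open("w4.pkl","rb"))
f=lambda L:[((u+.5)/3-.5+130,(v+.5)/3-.5) for u,v in L]
for n,z,L in (("roof",71,[(261,249),(477,249)]),("roof back",71,[(257,2),(484,2)]),("lips",71,[(279,296),(459,296)]),("base",20,[(187,254),(556,257)])):
    P=plane(c,f(L),z);d=P[0]-P[1];print(n,P.mean(0),np.linalg.norm(d),"yaw",np.arctan2(-d[0],d[1]))
s=ctrl.sense();print(s['eef_pos'],s['ee_rot'],go([473.9+27.5,2.1,330]))
```

```text
roof [ 601.7352663  -209.39436089   71.        ] 57.65012754320478 yaw -0.041693034933154106
roof back [ 660.78753409 -212.37286095   71.        ] 56.7582267375733 yaw -0.04190798343440511
lips [ 589.62107551 -208.86013122   71.        ] 48.69177376719983 yaw -0.04163596642085237
base [ 601.77731229 -209.69139433   20.        ] 118.79962214565023 yaw -0.04937760244278903
[ 518.17804709 -206.66714917  353.8254437 ] [-9.11778338e-04  9.99788714e-01 -2.05053843e-02 -1.10713048e-03] [ -25.26973188 -207.8609159    24.25195864]
```

The mouth is at (601.7,−209.3), yaw about −0.043, and three features agree. I grasp the tail 28 mm from its end.

```bash
python3 steer.py '[[-24,-208,20,0,0,0],[-24,-208,20,0,0,0],[-24,-208,20,0,0,0],[-24,-208,20,0,0,0],[-24,-208,20,0,0,0],[-24,-208,20,0,0,0]]'; python3 -c "
from h import *
print(go([502.2,2.3,176.5]))"
```

```text
time_s: 11.85
eef_pos: [501.8, 4.9, 335.0]
ee_rot: [-0.0, 1.0, -0.018, -0.001]
force: [-0.1, -0.9, 0.3]
grip_width: 0.6
grip_force: 0.0
[  0.72157932   2.59158183 158.46831527]
```

```bash
python3 steer.py '[[0.5,2.5,45,0,0,0.003],[0.5,2.5,90,0,0,0.003],[0.5,2.5,125,0,0,0.003],[0.5,2.5,150,0,0,0.003],[0.5,2.5,158,0,0,0.003],[0.5,2.5,158,0,0,0.003],[0.5,2.5,158,0,0,0.003]]'; python3 steer.py '[[0,0,0,0,0,0],[0,0,0,0,0,0],[0,0,0,0,0,0],[0,0,0,0,0,0],[0,0,0,0,0,0],[0,0,0,0,0,0],[0,0,0,0,0,0]]' 0.0 110
```

```text
time_s: 12.55
eef_pos: [503.1, -0.7, 178.6]
ee_rot: [0.0, 1.0, -0.022, 0.001]
force: [-0.3, -1.0, 0.4]
grip_width: 0.599
grip_force: 0.0
time_s: 13.25
eef_pos: [503.0, -0.2, 179.1]
ee_rot: [0.0, 1.0, -0.021, 0.001]
force: [-2.0, 0.5, 10.6]
grip_width: 0.249
grip_force: 108.8
```

```bash
python3 steer.py '[[0,0,-5,0,0,0],[0,0,-20,0,0,0],[0,0,-42,0,0,0],[-40,0,-42,0,0,0],[-80,0,-42,0,0,0],[-80,0,-42,0,0,0],[-80,0,-42,0,0,0]]'; python3 -c "
from h import *
print(go([419.9,-201.5,221]))"
```

```text
time_s: 13.95
eef_pos: [422.4, 3.2, 220.0]
ee_rot: [0.0, 1.0, -0.022, 0.0]
force: [1.2, -0.4, -1.8]
grip_width: 0.249
grip_force: 108.0
[  6.4224487  204.60131042  -0.98752575]
```

```bash
python3 steer.py '[[2,40,-1,0,0,0],[4,85,-1,0,0,0],[5,130,-1,0,0,0],[6,170,-1,0,0,0],[6,195,-1,0,0,0],[6,204.6,-1,0,0,0],[6,204.6,-1,0,0,0],[6,204.6,-1,0,0,0]]'
python3 - <<'E'
from h import *
import pickle
s=ctrl.sense();c=ctrl.calibration("wrist");im=ctrl.capture("wrist")[:,:,::-1].copy()
cv2.imwrite("pics/w5.png",im);pickle.dump(c,open("w5.pkl","wb"));print(s['eef_pos'],s['ee_rot'])
M=rot(s['ee_rot']);g=s['eef_pos']
def pt(a,y,zz): return g+M@np.array([a,y,0])+[0,0,zz-g[2]+0]
zb=g[2]-179.1
print("level bar tip top corners, ridge start",proj(c,[pt(142,12,zb+12),pt(142,-12,zb+12),pt(112,12,zb+20),pt(112,-12,zb+20)]).round(1).tolist())
b=np.array([601.7,-209.3,0]);u=np.array([np.cos(.043),-np.sin(.043),0]);n=np.array([-u[1],u[0],0]);z=np.array([0,0,1])
print("mouth, roof corners",proj(c,[b+40*z,b+71*z+29*n,b+71*z-29*n]).round(1).tolist())
E
```

```text
time_s: 14.75
eef_pos: [420.1, -200.7, 220.4]
ee_rot: [-0.0, 1.0, -0.021, -0.0]
force: [-0.1, -0.3, -2.6]
grip_width: 0.243
grip_force: 108.3
[ 420.05556192 -200.68177315  220.40379225] [-2.50036398e-04  9.99774035e-01 -2.12550374e-02 -2.00228645e-04]
level bar tip top corners, ridge start [[286.8, -87.6], [224.1, -87.7], [287.0, -8.1], [223.7, -8.2]]
mouth, roof corners [[257.8, -181.3], [164.5, -260.2], [352.3, -259.5]]
```

View pics/w5.png

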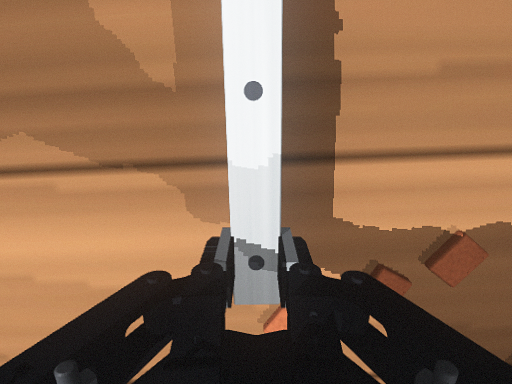

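The bar is gripped by its tail, with the edges at row 0 at x≈222 and 283, and the tip lies beyond the frame. The known width gives depth per row, so I use that for pitch and yaw.

```bash
cat > pitch.py <<'E'
from h import *
import pickle
def pitch(c,im,rows,u0=200,u1=310):
    g=cv2.cvtColor(im,cv2.COLOR_BGR2HSV); m=(g[:,:,1]<45)&(g[:,:,2]>110)
    out=[]
    for v in rows:
        x=[u for u in np.where(m[v])[0] if u0<u<u1]
        if len(x)<30: continue
        gr=im[v].astype(float)[:,0]   # blue channel, subpixel edge
        def edge(a,inn):
            k=np.arange(a-4,a+5);p=gr[k];h=(p.min()+p.max())/2
            for i in range(8):
                if (p[i]-h)*(p[i+1]-h)<=0: return k[i]+(h-p[i])/(p[i+1]-p[i]+1e-9)
        a,b=edge(x[0],1),edge(x[-1],-1)
        d=ray(c,[(a,v),(b,v)]);t=24/np.linalg.norm(d[0]-d[1])
        out.append(c['position']+t*(d[0]+d[1])/2)
    return np.array(out)
E
python3 - <<'E'
from pitch import *
for f,rows in (("w3",range(45,195,4)),("w5",range(2,225,4))):
    c=pickle.load(open(f+".pkl","rb"));P=pitch(c,cv2.imread(f"pics/{f}.png"),rows)
    kz=np.polyfit(P[:,0],P[:,2],1);ky=np.polyfit(P[:,0],P[:,1],1);r=P[:,2]-np.polyval(kz,P[:,0])
    print(f,len(P),"slope z",kz[0],"res",r.std(),"z at ends",P[0].round(1),P[-1].round(1),"yaw",np.arctan(ky[0]),"y@562,y@420",np.polyval(ky,[562,420]))
E
```

```text
Traceback (most recent call last):
IndexError: too many indices for array: array is 1-dimensional, but 2 were indexed
```

```bash
sed -i 's/if len(x)<30/if len(x)<15/' pitch.py
python3 - <<'E'
from pitch import *
for f,rows in (("w3",range(45,195,4)),("w5",range(2,225,4))):
    c=pickle.load(open(f+".pkl","rb"));P=pitch(c,cv2.imread(f"pics/{f}.png"),rows)
    kz=np.polyfit(P[:,0],P[:,2],1);ky=np.polyfit(P[:,0],P[:,1],1);r=P[:,2]-np.polyval(kz,P[:,0])
    print(f,len(P),"slope z",kz[0],"res",r.std(),"z at ends",P[0].round(1),P[-1].round(1),"yaw",np.arctan(ky[0]),"y@562,y@420",np.polyval(ky,[562,420]))
E
```

```text
w3 38 slope z 0.007599198041434714 res 1.3723708687235552 z at ends [614.4  -2.6  17.8] [482.2   3.2  20.5] yaw -0.04269470268458265 y@562,y@420 [-0.31144801  5.7548862 ]
w5 56 slope z -0.002924962875764862 res 0.42771388908412045 z at ends [ 529.4 -203.7   57.8] [ 436.2 -201.2   58.4] yaw -0.027028615338185402 y@562,y@420 [-204.60094391 -200.76194563]
```

The bar is level (slope −0.003) but sits 0.015 rad off the tool's yaw. I correct that plus 0.7 mm sideways, then advance slowly along the guide axis, watching the force.

```bash
python3 steer.py '[[0,0.7,0,0,0,0.015],[0,0.7,0,0,0,0.015],[0,0.7,0,0,0,0.015]]' >/dev/null; python3 steer.py '[[8,-0.1,0,0,0,0],[16,-0.2,0,0,0,0],[24,-0.3,0,0,0,0],[30,-0.4,0,0,0,0],[34,-0.5,0,0,0,0],[38,-0.5,0,0,0,0],[38,-0.5,0,0,0,0]]'
```

```text
time_s: 15.8
eef_pos: [458.1, -203.9, 220.4]
ee_rot: [0.0, 1.0, -0.029, 0.0]
force: [0.3, -0.4, -2.8]
grip_width: 0.247
grip_force: 108.4
```

```bash
python3 steer.py '[[3,0,0,0,0,0],[6,-0.1,0,0,0,0],[9,-0.1,0,0,0,0],[12,-0.2,0,0,0,0],[15,-0.2,0,0,0,0],[18,-0.3,0,0,0,0]]';python3 steer.py '[[4,0,0,0,0,0],[8,-0.1,0,0,0,0],[12,-0.2,0,0,0,0],[16,-0.2,0,0,0,0],[20,-0.3,0,0,0,0],[20,-0.3,0,0,0,0]]';  python3 - <<'E'
from pitch import *
s=ctrl.sense();c=ctrl.calibration("wrist");im=ctrl.capture("wrist")[:,:,::-1].copy()
cv2.imwrite("pics/w6.png",im);pickle.dump(c,open("w6.pkl","wb"));print(s['eef_pos'],s['force'],s['wrist_torque'])
P=pitch(c,im,range(70,225,4));kz=np.polyfit(P[:,0],P[:,2],1);ky=np.polyfit(P[:,0],P[:,1],1)
print(len(P),kz[0],np.arctan(ky[0]),P[0],P[-1])
E
```

```text
time_s: 16.4
eef_pos: [476.0, -204.7, 220.5]
ee_rot: [-0.0, 1.0, -0.029, 0.0]
force: [-0.6, 1.1, -3.0]
grip_width: 0.244
grip_force: 108.4
time_s: 17.0
eef_pos: [496.2, -205.5, 220.5]
ee_rot: [0.0, 1.0, -0.029, 0.0]
force: [-0.1, 0.7, -3.5]
grip_width: 0.247
grip_force: 108.4
[ 496.16266706 -205.51137273  220.50851882] [-0.14029063  0.68620209 -3.46595662] [ 0.04925342  0.12561069 -0.00410899]
39 0.005889170207301462 -0.04275911739478658 [ 580.27886143 -209.31556782   58.51564419] [ 512.70963153 -206.429586     59.17988827]
```

View pics/w6.png

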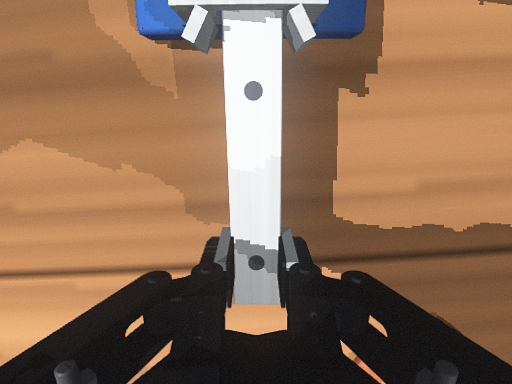

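The bar (224–281) enters centred between the lips (about 213–289) under the roof, with no contact force. I continue.

```bash
python3 steer.py '[[8,-0.1,0,0,0,0],[16,-0.2,0,0,0,0],[24,-0.3,0,0,0,0],[32,-0.5,0,0,0,0],[40,-0.6,0,0,0,0],[46,-0.7,0,0,0,0],[46,-0.7,0,0,0,0]]';python3 steer.py '[[5,-0.1,0,0,0,0],[10,-0.1,0,0,0,0],[14,-0.2,0,0,0,0],[18,-0.3,0,0,0,0],[20,-0.3,0,0,0,0],[20,-0.3,0,0,0,0]]'
```

```text
time_s: 17.75
eef_pos: [542.3, -207.4, 220.4]
ee_rot: [0.0, 1.0, -0.029, 0.0]
force: [0.1, -0.4, -2.9]
grip_width: 0.248
grip_force: 108.4
time_s: 18.35
eef_pos: [561.9, -208.3, 220.5]
ee_rot: [0.0, 1.0, -0.029, 0.0]
force: [-0.3, 0.1, -2.3]
grip_width: 0.248
grip_force: 108.4
```

```bash
python3 steer.py '[[2,0,0.4,0,0,0],[4,0,0.8,0,0,0],[5,-0.1,0.8,0,0,0],[6,-0.1,0.8,0,0,0],[6,-0.1,0.8,0,0,0]]';python3 steer.py '[[1,0,0,0,0,0],[2,0,0,0,0,0],[2,0,0,0,0,0]]'
```

```text
time_s: 18.85
eef_pos: [567.8, -208.6, 219.8]
ee_rot: [0.0, 1.0, -0.029, 0.0]
force: [0.4, -0.2, -1.9]
grip_width: 0.247
grip_force: 108.4
time_s: 19.15
eef_pos: [569.8, -208.7, 219.7]
ee_rot: [0.0, 1.0, -0.029, 0.0]
force: [0.1, 0.3, -2.4]
grip_width: 0.251
grip_force: 108.4
```

```bash
python3 steer.py '[[1,0,0,0,0,0],[1,0,0,0,0,0]]';python3 steer.py '[[1,0,0,0,0,0],[1,0,0,0,0,0]]';python3 steer.py '[[1,0,0,0,0,0],[1,0,0,0,0,0]]'
```

```text
time_s: 19.35
eef_pos: [570.8, -208.8, 219.7]
ee_rot: [0.0, 1.0, -0.029, 0.0]
force: [-0.4, -0.3, -2.5]
grip_width: 0.247
grip_force: 108.4
time_s: 19.55
eef_pos: [571.3, -208.8, 219.3]
ee_rot: [-0.0, 1.0, -0.029, -0.001]
force: [-5.3, 0.4, -1.8]
grip_width: 0.247
grip_force: 108.7
time_s: 19.75
eef_pos: [571.7, -208.8, 219.1]
ee_rot: [-0.001, 1.0, -0.029, -0.003]
force: [-11.0, 0.5, 0.2]
grip_width: 0.243
grip_force: 109.0
```

The stop is felt (−11 N) within 2 mm of the predicted place. I settle the bar onto the floor and then release it.

```bash
python3 steer.py '[[-0.5,0,0.5,0,0,0],[-0.5,0,0.8,0,0,0],[-0.5,0,0.8,0,0,0]]'; python3 steer.py '[[0,0,0,0,0,0],[0,0,0,0,0,0],[0,0,0,0,0,0],[0,0,0,0,0,0]]' 0.6; python3 steer.py '[[0,0,-15,0,0,0],[-10,0,-40,0,0,0],[-40,0,-80,0,0,0],[-70,0,-120,0,0,0],[-70,0,-120,0,0,0],[-70,0,-120,0,0,0]]'
python3 - <<'E'
from bar import *
c=ctrl.calibration("wrist");im=ctrl.capture("wrist")[:,:,::-1].copy()
cv2.imwrite("pics/w7.png",im)
u=np.array([np.cos(.043),-np.sin(.043),0]);b=np.array([601.7,-209.3,0]);z=np.array([0,0,1]);n=np.array([-u[1],u[0],0])
print(proj(c,[b+71*z,b+60*z,b-60*u+60*z+12*n,b-60*u+60*z-12*n]).round(1).tolist(),ctrl.sense()['force'])
E
```

```text
time_s: 20.05
eef_pos: [571.5, -208.8, 219.1]
ee_rot: [-0.001, 1.0, -0.029, -0.002]
force: [-10.7, 1.1, 4.9]
grip_width: 0.246
grip_force: 109.4
time_s: 20.45
eef_pos: [572.3, -208.9, 219.1]
ee_rot: [0.0, 1.0, -0.029, 0.0]
force: [-0.2, 0.5, -0.4]
grip_width: 0.596
grip_force: 0.0
time_s: 21.05
eef_pos: [502.1, -204.8, 340.6]
ee_rot: [0.001, 1.0, -0.029, 0.001]
force: [-0.7, 0.8, -1.2]
grip_width: 0.605
grip_force: 0.0
[[252.9, 60.8], [253.0, 62.5], [239.9, 139.4], [268.6, 139.0]] [ 0.20628035 -0.10151071  0.37295576]
```

View pics/w7.png

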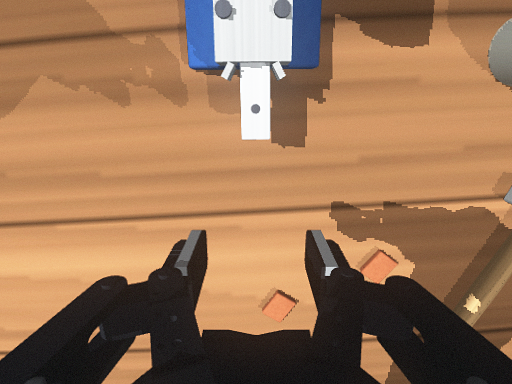

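The bar is home: its tail corners at (241,139) and (270,139) match the predicted (240,139) and (269,139), and the bar is straight between the lips. Handing in.

```bash
python3 -c "
from rig import ctrl
print(ctrl.finish_job())"
```

```text
the job is handed in; nothing more can be done
None
```

The bar was laid flat on the bench and let go, then taken again by its tail and slid into the press guide until it pressed against the stop. It was released there, and I handed the job in at about 21 s; the rig gave no verdict back.

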